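Carry a turned ball on a tray to the carving plank

TASK

Pick the turned wooden ball out of the crate of mixed turned parts, leaving the other parts in the crate and everything else on the bench where it is, and lower the ball into the round recess of the carrying tray and let go of it. Then lift the tray by its upright grip and carry it without tipping, the ball lying loose in its recess, to above the middle of the carving plank. Finish there still holding the tray by the grip, level and still, its underside at least 10 cm above the bench top and touching nothing else.

Things in the scene. Friction and masses are not known exactly. Their poses are not given: they have to be found in the camera images.
- ball: plain light wood turned ball, 40 mm diameter, about 30 g, loose in the crate; rolls when pushed. This frame turns with the ball and its origin lies on the ball's surface: use ball_center for its position
- ball_center (a point): centre of the ball, 20 mm above what it lies on
- crate: fixed open square crate, outside 236 x 236 x 45 mm high, walls and floor 8 mm thick. Origin: centre of the underside, x and y along the sides. Five loose light wood parts stand on its floor, one at the middle and four 55 mm off it in both x and y (within 6 mm); which is where varies. At least 25 mm is free around the ball; its centre is at least 50 mm from the inner walls
- egg: turned wooden egg standing on a flat foot in the crate, 38 mm wide, 56 mm high; origin at the centre of its foot; stays in the crate
- knob_blank: turned knob standing in the crate, 36 mm wide at its head, 38 mm high; origin at the centre of its foot; stays in the crate
- dowel: short upright cylinder in the crate, 32 mm diameter, 36 mm high; origin at the centre of its underside; stays in the crate
- offcut: stepped offcut in the crate, 34 x 26 mm, 28 mm high; origin at the centre of its underside; stays in the crate
- tray: loose plywood carrying tray on the bench, about 250 g: a board 240 (x) x 100 (y) x 12 mm with a cork-lined round recess centred at x = +75 mm, a 51 mm square recess at x = -75 mm (stays empty) and a dark upright grip in the middle, where it balances. Origin: centre of the underside, z up. Any yaw
- tray_pocket (a point): centre of the floor of the tray's round recess, 7 mm above the underside; recess 38 mm wide, 5 mm deep, flat floor: the 40 mm ball lies on it with its centre 20 mm above this point and can roll some 5 mm each way before the rim stops it; it rolls out if the tray is tipped about 40 degrees
- tray_grip (a point): point on the tray's upright grip where the fingers hold it, 70 mm above the tray's underside; the grip is a slab 40 mm long along the tray's x, 16 mm thick along the tray's y (fingers close along the tray's y), top 85 mm above the underside, free on all sides
- plank: fixed light wood carving plank with a round rosette begun on it, 160 (x) x 100 (y) mm, 25 mm thick, 33 mm high at the rosette, lying between crate and tray. Origin: centre of the underside, which is on the bench
- gouge: bystander: gouge with wooden handle, about 230 mm long, lying beyond the work; origin on the bench at the handle's front end
- mallet: bystander: wooden mallet lying beyond the work, head 70 x 110 x 60 mm; origin under the head's centre
- wax_tin: bystander: round metal tin 70 mm diameter, 50 mm high; origin under its centre
There are look-alikes about, which are no part of the job. Leave any pink or white look-alike of the ball alone.

How it is judged:
By the outcome, as a careful person would: the job done as asked, in the order asked, and still so for the second after the job is handed in, while the arm keeps its last pose, push and grip.
It also fails if it takes over 61 s, if anything falls off the work surface, if the arm or the gripper's body presses on something with over 40 N, if the wrist force passes 120 N, or if a joint passes its speed limit or range.

ROBOT

A 6-joint arm with a two-finger parallel gripper is mounted at the origin on the work surface. World frame = base frame: x ahead of the robot, y to its left, z up, the work surface at z = 0. Lengths are in m, angles in rad, forces in N, time in s.
With the tool pointing down it reaches from about 0.35 to 0.975 m from the base axis. Payload 4.9 kg.
Tool frame: the origin (TCP) lies at the very end of the fingers, on their centre line; the grasp point (between the pads) lies 19 mm behind it; z points along the fingers, y is the line along which they close (so a half turn about z gives the same grasp; the last joint's range is limited). The gripper opens to 85 mm and grips with 20 to 120 N. Pads are 22 mm wide; open, the fingers measure 114 mm over their backs; the gripper's body (76 mm by 85 mm) begins 54 mm behind the grasp point. The pads swing forward as they close: fully open they stand 13 mm farther back than shut.
Start: joints at [-1.373, 0.053, 1.613, -0, 1.476, -0.119], TCP at [0.195, -0.594, 0.191] pointing down, gripper open.
Joint ranges: [-3.01, 3.01], [-1.01, 2.22], [0.06, 2.58], [-1.02, 4.17], [0.09, 2.62], [-3.14, 3.14]. Speed limits (rad/s): [2.57, 2.57, 3.14, 3.14, 3.14, 3.14].

INTERFACE

Orientations are given as a unit quaternion [w, x, y, z].
In Python, from plant import * gives the robot as it stands.
- The arm moves only by the tool jog_arm, never from a script. Its argument "moves" is a list that holds one entry, the list of rows, each a list of 7 numbers: the finger opening in cm, from 0 to 8.54, then the shift along the tool's x, y, z in cm, then the turn, a rotation vector about the tool's x, y, z in rad. A call has 1 to 20 rows; each row shifts and turns the commanded pose from where the row before left it, along the tool's axes as they then stand; what a row does not reach is not made up. A row lasts 1/12 s, in which the tool goes at most 41.7 mm and 7.16 degrees, less where a joint would pass 70% of its speed; a pose out of reach is approached as far as the arm can. A call is refused whole if a number of a shift passes 4.17 or a number of a turn 0.125, either way. A call with a gripper value outside its range is refused whole. The fingers move at their own pace and stop on an object; the grip force is fixed at half the most. Time passes only in rows, so rows that do not move let the fingers close. It gives the time, the measured TCP pose, the force, the opening and the grip force at its end, in the units of the state.
- state(): the state, without advancing time (a new reading comes with each control period).
- grab_frame(name): name is "scene" or "top" or "wrist"; returns a dict with "color" (480x640x3 uint8, blue, green, red), "depth" (480x640 float32, m along the optical axis (not along the pixel's ray), 0 where there is no reading), "fx", "fy", "cx", "cy" (pixels), "R" (3x3) and "t" (3): a world point X has camera coordinates R X + t. Camera axes: x right, y down, z forward; pixel columns grow to the right and rows downward; lengths in m; the calibration is good to about 2 mm. A picture is of the moment at which its call begins.
- job_done(): hands the job in; it is judged then, once.
Trained networks look in a picture, given as the dict that the camera call returned (one of the last four; its "shot" number tells which), for a name from the list of things; names that differ only in an ending like _2 or _b are one class to them, and where a whole thing is asked for, a point or a joint stands for the part that bears it (a point fixed in the world has none). Each returns a list of dicts, best first, with "p" (0 to 1); they miss things now and then, are a little off and sometimes report something else, mostly with a low value. They report only what shows in the picture. A call takes as long as a camera call. They do not tell look-alikes from the thing itself.
- recognise(name, picture): "rect" ([centre column, centre row, width, height] in pixels, round what is visible of it).
- regions_of(name, picture): "pixels" (480x640 bool, what is visible of it) and "rect" ([centre column, centre row, width, height] in pixels, round what is visible of it).
The state is a dict: "time": time; "joint_pos": joint angles; "joint_vel": joint speeds; "joint_efforts": joint torques, N m; "tool_pos": TCP position; "tool_rot": TCP orientation; "contact_force": force on the tool from outside, world axes, zero at the start; "ft_torque": the same for the moment, N m; "gripper_width": opening from 0.0 (shut) to 1.0 (fully open); "grasp_force": force on a finger pad.
Only numpy, scipy, OpenCV 4.12 (cv2) and the standard library are available. Lean on these libraries where they do the work, as an engineer would, in place of code of your own. Each camera call takes 0.05 s, during which the arm holds its last target. There are 200 camera calls.

## Working session

There is one attempt and no reset: what is moved stays moved. The work goes in short steps, Python scripts to look and compute and a tool call to move; the robot and the scene stay as the last step left them, time stands still between calls to the robot, and variables do not carry over. Pictures are saved under pics/ and viewed, at most 10 in all, crops included, and the job is handed in when it is done.

Besides the shell and the picture viewer there is one more tool, called as a command line: name --argument value ..., lists and objects as JSON in quotes. jog_arm: Moves the arm, as the interface text tells. Its arguments: {"type":"object","properties":{"moves":{"type":"array"}},"required":["moves"]}

```bash
mkdir -p pics; ls
cat > h.py <<'E'
from plant import *
import numpy as np, cv2
def world(f,px):  # mask or list of (col,row) -> world points
    if isinstance(px,np.ndarray) and px.dtype==bool:
        r,c=np.nonzero(px)
    else:
        c,r=np.array(px).T
    d=f["depth"][r.astype(int),c.astype(int)]; ok=d>0
    c,r,d=c[ok],r[ok],d[ok]
    P=np.stack([(c-f["cx"])/f["fx"]*d,(r-f["cy"])/f["fy"]*d,d],1)
    return (P-f["t"])@f["R"]
E
python3 - <<'E'
from h import *
np.set_printoptions(precision=3,suppress=True)
print(state())
f=grab_frame("top"); g=grab_frame("scene")
cv2.imwrite("pics/top.png",f["color"]); cv2.imwrite("pics/scene.png",g["color"])
for nme,F in(("top",f),("scene",g)):
    print(nme,F["fx"],-F["R"].T@F["t"])
    for n in ["ball","tray","crate","plank","tray_grip","tray_pocket"]:
        for o in recognise(n,F)[:4]: print(n,round(o["p"],2),np.round(o["rect"],0), world(F,[o["rect"][:2]]))
E
```

```text
pics
{'time': 0.0, 'joint_pos': array([-1.373,  0.053,  1.614,  0.   ,  1.476, -0.119]), 'joint_vel': array([-0.   , -0.001, -0.   ,  0.001,  0.001, -0.   ]), 'joint_efforts': array([  0.001, -39.368, -37.018,   0.   ,   0.007,  -0.   ]), 'tool_pos': array([ 0.195, -0.593,  0.19 ]), 'tool_rot': array([-0.001,  0.987,  0.158, -0.   ]), 'contact_force': array([ 0.163, -0.417, -0.341]), 'ft_torque': array([ 0.022, -0.037, -0.023]), 'grasp_force': 0.0, 'gripper_width': 0.9966849757707474}
top 562.8548789463779 [ 0.368 -0.029  1.06 ]
ball 0.74 [452. 364.  22.  20.] [[ 0.284 -0.267  0.037]]
ball 0.64 [416. 355.  23.  20.] [[ 0.3   -0.203  0.04 ]]
ball 0.62 [446. 287.  28.  17.] [[ 0.419 -0.259  0.047]]
tray 0.91 [166. 246.  88. 136.] [[0.49  0.247 0.05 ]]
tray 0.59 [493. 216.  22.  23.] [[ 0.547 -0.342  0.059]]
crate 0.94 [468. 250. 158. 152.] [[ 0.487 -0.3    0.045]]
plank 0.76 [313. 230.  61.  86.] [[ 0.522 -0.02   0.034]]
plank 0.32 [167. 244.  93. 132.] [[0.494 0.247 0.045]]
tray_grip 0.93 [167. 244.  92. 136.] [[0.496 0.249 0.034]]
tray_grip 0.35 [413. 125. 118.  18.] [[ 0.727 -0.208 
[... 216 characters left out ...]
97  0.038]]
ball 0.7 [280. 145.  21.  18.] [[ 0.294 -0.267  0.036]]
ball 0.59 [252. 178.  22.  18.] [[ 0.436 -0.251  0.046]]
tray 0.86 [461. 303.  56. 110.] [[0.521 0.27  0.027]]
tray 0.49 [216. 198. 140. 105.] [[ 0.501 -0.31   0.014]]
crate 0.85 [216. 198. 142. 103.] [[ 0.505 -0.305  0.018]]
crate 0.39 [251. 180.  15.  12.] [[ 0.437 -0.256  0.041]]
plank 0.73 [250. 179.  20.  17.] [[ 0.437 -0.258  0.042]]
plank 0.66 [186. 200.  19.  23.] [[ 0.567 -0.333  0.052]]
plank 0.62 [325. 256.  82.  75.] [[ 0.547 -0.005  0.031]]
plank 0.59 [460. 304.  63. 116.] [[0.522 0.27  0.024]]
tray_grip 0.65 [460. 306.  61. 111.] [[0.521 0.269 0.017]]
tray_pocket 0.58 [462. 302.  57. 108.] [[0.518 0.271 0.027]]
```

View pics/top.png

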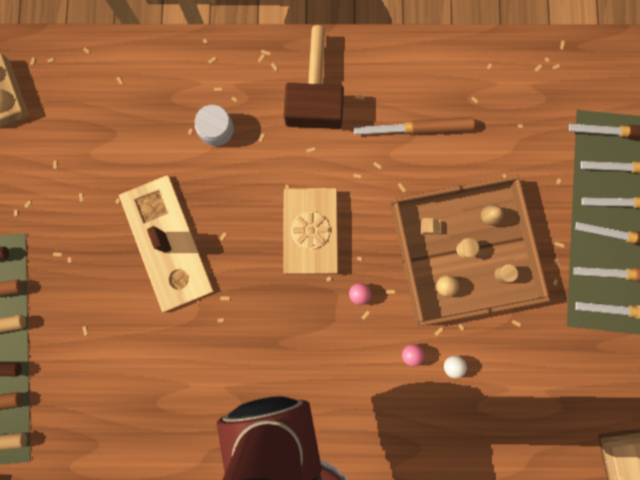

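View pics/scene.png

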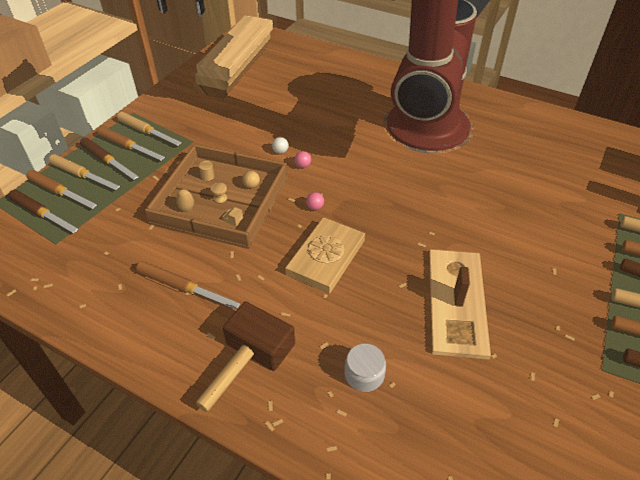

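The ball's possible look-alikes, by pixel in the top view:
- pink balls at (360,294) and (413,355)
- white ball at (456,367)
- egg at (492,215)
- knob at (468,248)
- dowel at (508,273)
- light wood sphere in the crate at (447,286), which is (251,179) in the scene view

I choose the sphere in the crate at (447,286). Next I'll check it in a crop and measure everything.

```bash
cat > m.py <<'E'
from h import *
np.set_printoptions(precision=4,suppress=True)
f=grab_frame("top"); g=grab_frame("scene")
a=cv2.resize(f["color"][170:330,385:555],None,fx=2.3,fy=2.3,interpolation=cv2.INTER_CUBIC)
b=cv2.resize(g["color"][140:250,140:295],None,fx=2.5,fy=2.5,interpolation=cv2.INTER_CUBIC)
b=cv2.copyMakeBorder(b,0,a.shape[0]-b.shape[0],0,0,cv2.BORDER_CONSTANT); cv2.imwrite("pics/crop.png",np.hstack([a,b]))
from scipy.optimize import least_squares
def sphere(F,uv):
    cands=regions_of("ball",F); 
    m=min(cands,key=lambda o:np.hypot(*(np.array(o["rect"][:2])-uv)))
    P=world(F,cv2.erode(m["pixels"].astype(np.uint8),np.ones((3,3)))>0); P=P[P[:,2]>.018]
    s=least_squares(lambda q:np.linalg.norm(P-q,axis=1)-.02,P.mean(0)-[0,0,.01],loss="soft_l1",f_scale=.002)
    print("ball",m["p"],m["rect"],len(P),"ztop",P[:,2].max(),"c",s.x,"rms",np.sqrt(np.mean(s.fun**2)))
sphere(f,(447,286)); sphere(g,(251,179))
# tray
H=np.dstack([np.arange(640)[None]+0*np.arange(480)[:,None],np.arange(480)[:,None]+0*np.arange(640)[None]])
for F,nm in((f,"top"),(g,"scene")):
    d=F["depth"];c,r=H[...,0],H[...,1]
    P=(np.dstack([(c-F["cx"])/F["fx"]*d,(r-F["cy"])/F["fy"]*d,d])-F["t"])@F["R"]
    X,Y,Z=P[...,0],P[...,1],P[...,2]
    near=(d>0)&(abs(X-.50)<.16)&(abs(Y-.25)<.12)
    print(nm,"bench z",np.median(Z[near&(Z<.006)]))
    for lo,hi,n in((.0085,.02,"board"),(.04,.1,"grip"),(.083-.006,.1,"griptop")):
        q=near&(Z>lo)&(Z<hi); Q=P[q]
        if len(Q)<5: continue
        (cx,cy),(w,h),an=cv2.minAreaRect((Q[:,:2]*1000).astype(np.float32))
        print(n,len(Q),"medz",np.median(Q[:,2]),Q[:,2].max(),"rect mm",cx,cy,w,h,an)
    near=(d>0)&(abs(X-.52)<.12)&(abs(Y+.01)<.1)&(Z>.015)&(Z<.05); Q=P[near]
    print("plank",cv2.minAreaRect((Q[:,:2]*1000).astype(np.float32)),np.median(Q[:,2]))
    near=(d>0)&(abs(X-.49)<.18)&(abs(Y+.3)<.17)
    q=near&(Z>.038)&(Z<.05); Q=P[q]; print("crate rim",cv2.minAreaRect((Q[:,:2]*1000).astype(np.float32)))
    for n in("tray_pocket","tray","tray_grip"):
        for o in regions_of(n,F)[:2]: print(n,round(o["p"],2),np.round(o["rect"]),o["pixels"].sum())
    for n in("egg","knob_blank","dowel","offcut"):
        for o in regions_of(n,F)[:2]:
            Q=world(F,o["pixels"]); print(n,round(o["p"],2),np.round(o["rect"]),np.median(Q,0),Q[:,2].max())
E
python3 m.py
```

```text
ball 0.86 [448.7, 285.1, 24.6, 15.8] 288 ztop 0.049834885186111816 c [ 0.4236 -0.2638  0.0271] rms 0.0014058022154177809
ball 0.63 [252.1, 179.5, 18.4, 19.0] 168 ztop 0.05277996448140219 c [ 0.424  -0.2648  0.0291] rms 0.0018517754517480617
top bench z -0.00022961801354248973
board 5271 medz 0.01170246785151708 0.019912285936157695 rect mm 503.42205810546875 260.78741455078125 241.00547790527344 101.21499633789062 22.83087730407715
grip 331 medz 0.08240266143947622 0.0886844733559308 rect mm 502.9857177734375 260.2864685058594 40.4512825012207 16.633102416992188 22.815393447875977
griptop 212 medz 0.08412045137739892 0.0886844733559308 rect mm 502.84197998046875 260.6553955078125 40.4301643371582 15.84151840209961 22.815391540527344
plank ((503.1944580078125, -36.926185607910156), (204.9950408935547, 145.7310333251953), 0.10045232623815536) 0.025456749009507597
crate rim ((490.0610046386719, -304.2093505859375), (236.3334503173828, 237.7264404296875), 11.318099021911621)
tray_pocket 0.56 [164. 241.  94. 134.] 6742
tray 0.85 [164. 245.  93. 139.] 6968
tray_grip 0.81 [166. 244.  89. 13
[... 1225 characters left out ...]
.026564494739885626
crate rim ((471.99139404296875, -297.60760498046875), (278.5054016113281, 260.643798828125), 11.289199829101562)
tray_pocket 0.66 [461. 301.  60. 107.] 5596
tray 0.73 [462. 304.  55. 112.] 5706
tray_grip 0.66 [462. 303.  61. 111.] 5746
tray_grip 0.16 [207. 172.  18.  19.] 237
egg 0.53 [186. 201.  19.  20.] [ 0.5641 -0.3399  0.0456] 0.0691245139039142
knob_blank 0.69 [221. 190.  14.  16.] [ 0.499  -0.2982  0.041 ] 0.04901759390411346
knob_blank 0.69 [251. 179.  16.  14.] [ 0.4336 -0.2582  0.0389] 0.05277996448140219
dowel 0.83 [206. 172.  20.  23.] [ 0.455  -0.3655  0.0385] 0.048778265526132326
offcut 0.8 [233. 215.  21.  17.] [ 0.5408 -0.2311  0.0243] 0.041299960393896516
```

View pics/crop.png

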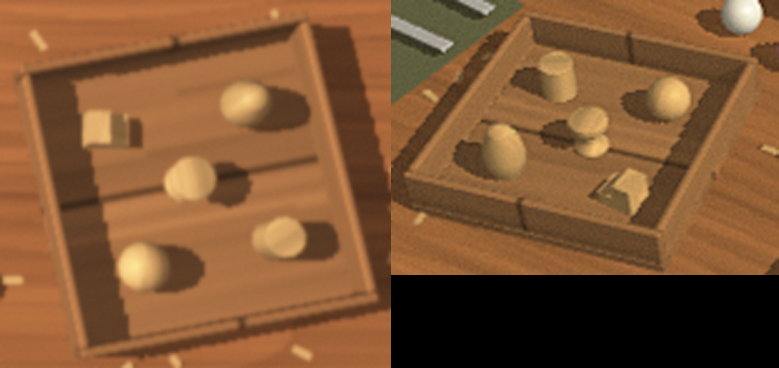

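The crop shows a plain light sphere at (145,266) in the left half and (668,97) in the right half. It has no foot, and its fitted centre z of 0.028 matches a ball on the 8 mm crate floor. That makes it the ball, at (0.424, -0.264, 0.028). The tray lies at (0.503, 0.2605), yaw axis 22.8°, with the round recess on the near side at about (0.434, 0.2315). I'll keep one wrist yaw (closing axis along the tray's y) for the whole job.

jog_arm --moves '[[[6,0,0,0,0,0,-0.08],[6,1.2,-0.77,0.25,0,0,0],[6,2.4,-1.53,0.5,0,0,0],[6,2.4,-1.53,0.5,0,0,0],[6,2.4,-1.53,0.5,0,0,0],[6,2.4,-1.53,0.5,0,0,0],[6,2.4,-1.53,0.5,0,0,0],[6,2.4,-1.53,0.5,0,0,0],[6,2.4,-1.53,0.5,0,0,0],[6,2.4,-1.53,0.5,0,0,0],[6,2.4,-1.53,0.5,0,0,0],[6,2.4,-1.53,0.5,0,0,0],[6,2.4,-1.53,0.5,0,0,0],[6,2.4,-1.53,0.5,0,0,0],[6,2.4,-1.53,0.5,0,0,0],[6,1.2,-0.77,0.25,0,0,0],[6,0,0,0,0,0,0],[6,0,0,0,0,0,0]]]'

```text
time: 3.1
tool_pos: [0.4218, -0.2652, 0.1211]
tool_rot: [-0.0, 0.98, 0.198, -0.0]
contact_force: [0.3, 0.1, -0.3]
gripper_width: 0.704
grasp_force: 0.0
```

```bash
cat > go.py <<'E'
import sys
from h import *
from scipy.spatial.transform import Rotation as Ro
np.set_printoptions(precision=4,suppress=True)
def delta(target,yaw=22.8):
    s=state();q=s["tool_rot"];R=Ro.from_quat([q[1],q[2],q[3],q[0]])
    y=np.radians(yaw);D=np.array([[np.cos(y),np.sin(y),0],[np.sin(y),-np.cos(y),0],[0,0,-1]])
    print("t",s["time"],"tcp",s["tool_pos"],"w",s["gripper_width"]*8.54,"gf",s["grasp_force"],"F",s["contact_force"],
     "\nshift cm",100*R.inv().apply(np.array(target)-s["tool_pos"]),"turn",(R.inv()*Ro.from_matrix(D)).as_rotvec())
E
python3 - <<'E'
from go import *
delta([.424,-.264,.015])
f=grab_frame("wrist"); cv2.imwrite("pics/w1.png",f["color"])
from scipy.optimize import least_squares
for o in regions_of("ball",f)[:3]:
    P=world(f,cv2.erode(o["pixels"].astype(np.uint8),np.ones((7,7)))>0)
    if len(P)<20: continue
    P=P[P[:,2]>.02]
    s=least_squares(lambda q:np.linalg.norm(P-q,axis=1)-.02,P.mean(0)-[0,0,.01],loss="soft_l1",f_scale=.002)
    print(o["p"],o["rect"],len(P),s.x,np.sqrt(np.mean(s.fun**2)))
E
```

```text
t 3.1 tcp [ 0.4218 -0.2652  0.1211] w 6.009207489871698 gf 0.0 F [ 0.2602  0.0894 -0.3376] 
shift cm [ 0.2557 -0.02   10.6083] turn [-0.0004  0.0005 -0.0002]
0.83 [269.7, 375.5, 48.6, 48.2] 1200 [ 0.2788 -0.2763  0.0194] 0.000629297916038635
0.7 [188.1, 322.9, 41.0, 39.2] 409 [ 0.2988 -0.2014  0.0197] 0.0005852539301526864
0.69 [110.6, 161.8, 59.4, 58.5] 1955 [ 0.4082 -0.1053  0.0194] 0.000631386226894793
```

View pics/w1.png

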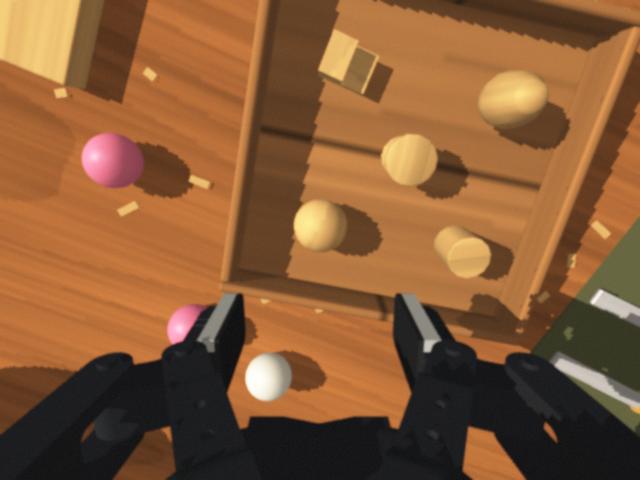

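The wrist view shows the ball at (320,225), centred left-right between the fingers. White (268,377) and pink (113,160) and (190,325) lie outside the crate. I'll refine the ball's position from this view.

Run:
```python
from go import *
from scipy.optimize import least_squares
f=grab_frame("wrist")
r,c=np.mgrid[:480,:640]; P=world(f,(np.hypot(c-320,r-225)<24)); P=P[P[:,2]>.02]
s=least_squares(lambda q:np.linalg.norm(P-q,axis=1)-.02,P.mean(0)-[0,0,.01],loss="soft_l1",f_scale=.002)
print(len(P),s.x,np.sqrt(np.mean(s.fun**2)))
delta([s.x[0],s.x[1],.014])
```

```text
1783 [ 0.4239 -0.2642  0.0273] 0.0005285740567751756
t 3.25 tcp [ 0.4215 -0.2669  0.1217] w 5.976848731702361 gf 0.0 F [-0.0969  0.3893 -0.2034] 
shift cm [ 0.3234 -0.1689 10.7708] turn [ 0.0006 -0.     -0.0026]
```

jog_arm --moves '[[[6,0.3,-0.1,0.7,0,0,0],[6,0,0,1.5,0,0,0],[6,0,0,1.5,0,0,0],[6,0,0,1.5,0,0,0],[6,0,0,1.5,0,0,0],[6,0,0,1.5,0,0,0],[6,0,0,1.3,0,0,0],[6,0,0,1.1,0,0,0],[6,0,0,0,0,0,0],[6,0,0,0,0,0,0],[5,0,0,0,0,0,0],[4.5,0,0,0,0,0,0],[3,0,0,0,0,0,0],[3,0,0,0,0,0,0],[3,0,0,0,0,0,0],[3,0,0,0,0,0,0],[3,0,0,0,0,0,0],[3,0,0,0,0,0,0]]]'

```text
time: 4.75
tool_pos: [0.4242, -0.2643, 0.0154]
tool_rot: [0.0, 0.98, 0.197, 0.0]
contact_force: [-0.1, 0.4, 0.1]
gripper_width: 0.348
grasp_force: 0.0
```

Run:
```python
from go import *
delta([.424,-.264,.015])
f=grab_frame("wrist"); g=grab_frame("scene")
b=cv2.resize(g["color"][120:260,130:310],(640,498),interpolation=cv2.INTER_CUBIC)
a=f["color"][100:,100:540]
cv2.imwrite("pics/w2.png",cv2.resize(np.hstack([cv2.resize(a,(498*440//380,498)),b]),(800,328)))
```

```text
t 4.75 tcp [ 0.4242 -0.2643  0.0154] w 2.972921001789797 gf 0.0 F [-0.1166  0.3565  0.1171] 
shift cm [-0.0033 -0.0334  0.044 ] turn [ 0.     -0.     -0.0011]
```

View pics/w2.png

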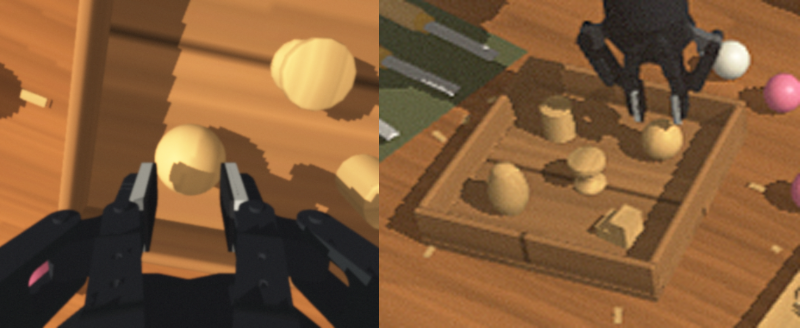

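The ball at (190,160) now sits just ahead of the closed fingers on the tool +x side, so it slipped out and is still in the crate. I'll measure where it is before opening.

```bash
cat > ball.py <<'E'
from go import *
from scipy.optimize import least_squares
def ball(F,uv=None,zmin=.018,rad=None):
    r,c=np.mgrid[:480,:640]
    hsv=cv2.cvtColor(F["color"],cv2.COLOR_BGR2HSV)
    m=(np.hypot(c-uv[0],r-uv[1])<rad)&(hsv[...,1]>60)&(hsv[...,0]>8)&(hsv[...,0]<28)&(hsv[...,2]>90)
    P=world(F,m); P=P[P[:,2]>zmin]
    s=least_squares(lambda q:np.linalg.norm(P-q,axis=1)-.02,np.median(P,0)-[0,0,.01],loss="soft_l1",f_scale=.001)
    print("ball",len(P),s.x,np.sqrt(np.mean(s.fun**2)),np.mean(abs(s.fun)<.002)); return s.x
E
python3 - <<'E'
from ball import *
f=grab_frame("wrist"); ball(f,(100+190*440/439*1.0*(380/328)*576/498*.86,0+100+160*380/328),rad=30)
for o in regions_of("ball",f)[:4]: print(o["p"],o["rect"])
g=grab_frame("scene"); 
for o in regions_of("ball",g)[:5]: print(o["p"],o["rect"])
E
```

```text
ball 2823 [ 0.4239 -0.2643  0.0274] 0.000549141375025843 0.9989373007438895
0.9 [25.1, 184.9, 50.1, 85.9]
0.72 [146.5, 415.8, 23.2, 25.4]
0.66 [321.8, 285.9, 85.3, 85.8]
0.68 [280.4, 146.5, 19.9, 16.2]
0.61 [251.5, 178.0, 16.8, 19.2]
0.53 [303.6, 159.4, 9.5, 13.8]
0.49 [315.0, 203.0, 15.3, 19.6]
```

Run:
```python
from ball import *
print(state()["joint_pos"])
for n in("wrist","scene","top"):
    F=grab_frame(n); r,c=np.mgrid[:480,:640]
    d=F["depth"]; P=np.dstack([(c-F["cx"])/F["fx"]*d,(r-F["cy"])/F["fy"]*d,d]); P=(P-F["t"])@F["R"]
    hsv=cv2.cvtColor(F["color"],cv2.COLOR_BGR2HSV)
    m=(d>0)&(hsv[...,1]<60)&(abs(P[...,0]-.424)<.09)&(abs(P[...,1]+.264)<.09)&(P[...,2]<.12)
    Q=P[m]; print(n,m.sum(), "cam",-F["R"].T@F["t"])
    if len(Q)>5:
        q=Q[np.argsort(Q[:,2])]; print(q[:5],"\nmed lowest 15%",np.median(q[:len(q)//7],0))
    if n=="wrist": print("pad cols",c[m].min(),c[m].max(),r[m].min());
```

```text
[-0.7063 -0.0666  2.0432 -0.      1.1651  0.4677]
wrist 21043 cam [ 0.4908 -0.2353  0.1974]
[[ 0.3945 -0.2406  0.0073]
 [ 0.4195 -0.3     0.0075]
 [ 0.4238 -0.2962  0.0075]
 [ 0.4224 -0.2973  0.0078]
 [ 0.4215 -0.2982  0.009 ]] 
med lowest 15% [ 0.4284 -0.2522  0.0765]
pad cols 99 537 289
scene 273 cam [1.1948 0.3488 0.8962]
[[ 0.3758 -0.2876  0.0164]
 [ 0.4407 -0.2772  0.0607]
 [ 0.4256 -0.2443  0.063 ]
 [ 0.4298 -0.2441  0.0634]
 [ 0.4453 -0.2762  0.0647]] 
med lowest 15% [ 0.438  -0.2747  0.0694]
top 0 cam [ 0.3678 -0.0292  1.06  ]
```

The ball has not moved, at (0.4239, -0.2643, 0.0274). The cameras put the fingertips at z≈0.06, while the reported TCP is 0.015, so the fingers closed above the ball. I'll measure the true fingertip offset from the wrist and scene depth.

Run:
```python
from ball import *
r,c=np.mgrid[:480,:640]
F=grab_frame("wrist"); d=F["depth"]; P=(np.dstack([(c-F["cx"])/F["fx"]*d,(r-F["cy"])/F["fy"]*d,d])-F["t"])@F["R"]
print("cam axis",F["R"][2])
s=state()["tool_pos"]; ex=np.array([np.cos(np.radians(22.8)),np.sin(np.radians(22.8)),0]); ey=np.array([ex[1],-ex[0],0])
for n in("wrist","scene"):
    if n=="scene":
        F=grab_frame(n); d=F["depth"]; P=(np.dstack([(c-F["cx"])/F["fx"]*d,(r-F["cy"])/F["fy"]*d,d])-F["t"])@F["R"]
    D=P-s; L=np.dstack([D@ex,D@ey,P[...,2]])
    hsv=cv2.cvtColor(F["color"],cv2.COLOR_BGR2HSV)
    base=(d>0)&(abs(L[...,0])<.03)&(abs(L[...,1])<.06)&(hsv[...,1]<70)
    for lo in np.arange(.03,.12,.01):
        for sg in(-1,1):
            m=base&(L[...,2]>=lo)&(L[...,2]<lo+.01)&(L[...,1]*sg>0)
            if m.sum()>3: print(n,round(lo,3),sg,m.sum(),"x",np.percentile(L[m][:,0],[5,95]),"y",np.percentile(L[m][:,1],[5,95]))
```

```text
cam axis [-0.2606 -0.1092 -0.9593]
wrist 0.05 -1 4 x [0.0114 0.0117] y [-0.0197 -0.0176]
wrist 0.05 1 5 x [0.0112 0.0115] y [0.0175 0.0205]
wrist 0.06 -1 382 x [-0.002   0.0121] y [-0.0278 -0.0159]
wrist 0.06 1 379 x [0.0001 0.0121] y [0.014  0.0259]
wrist 0.07 -1 596 x [-0.004   0.0121] y [-0.0283 -0.0159]
wrist 0.07 1 571 x [-0.0019  0.012 ] y [0.0139 0.0265]
wrist 0.08 -1 626 x [-0.0047  0.0121] y [-0.028  -0.0159]
wrist 0.08 1 619 x [-0.0035  0.0121] y [0.0139 0.0262]
wrist 0.09 -1 1047 x [-0.0065  0.0136] y [-0.0335 -0.016 ]
wrist 0.09 1 1060 x [-0.0063  0.0137] y [0.014  0.0314]
wrist 0.1 -1 2724 x [-0.0045  0.0143] y [-0.0463 -0.0184]
wrist 0.1 1 2787 x [-0.0038  0.0142] y [0.0165 0.0447]
wrist 0.11 -1 5182 x [-0.0079  0.0132] y [-0.0495 -0.024 ]
wrist 0.11 1 5183 x [-0.0078  0.0132] y [0.022  0.0478]
scene 0.06 -1 13 x [0.0066 0.0134] y [-0.0234 -0.0162]
scene 0.06 1 12 x [0.0049 0.0139] y [0.0153 0.0263]
scene 0.07 -1 17 x [0.0069 0.0134] y [-0.0263 -0.0168]
scene 0.07 1 18 x [0.0026 0.0138] y [0.0146 0.0271]
scene 0.08 -1 22 x [0.0065 0.0148] y [-0.0287 -0.0159]
scene 0.08 1 19 x [0.0031 0.013 ] y [0.0146 0.0258]
scene 0.09 -1 18 x [0.007  0.0137] y [-0.0291 -0.0171]
scene 0.09 1 14 x [0.0026 0.0149] y [0.0165 0.0266]
scene 0.1 -1 37 x [-0.0055  0.0158] y [-0.0429 -0.0184]
scene 0.1 1 40 x [0.0059 0.0163] y [0.0164 0.0435]
scene 0.11 -1 44 x [-0.0033  0.0153] y [-0.0465 -0.0182]
scene 0.11 1 48 x [-0.007   0.0152] y [0.0149 0.0491]
```

Both cameras agree: xy is right, but the tips are about 44 mm higher than the reported z. I'll work by camera height from here, so I open and go 4.4 cm lower, in two stages with a check between.

jog_arm --moves '[[[6,0,0,0,0,0,0],[6,0,0,0,0,0,0],[6,0,0,0,0,0,0],[6,0,0,0,0,0,0],[6,0,0,0,0,0,0],[6,0,0,0.5,0,0,0],[6,0,0,0.7,0,0,0],[6,0,0,0.7,0,0,0],[6,0,0,0.6,0,0,0],[6,0,0,0.5,0,0,0],[6,0,0,0,0,0,0],[6,0,0,0,0,0,0]]]'

```text
time: 6.3
tool_pos: [0.4238, -0.264, -0.0153]
tool_rot: [-0.001, 0.98, 0.197, -0.0]
contact_force: [0.0, -0.5, 0.4]
gripper_width: 0.703
grasp_force: 0.0
```

```bash
cat > tips.py <<'E'
from ball import *
def tips(n="wrist"):
    r,c=np.mgrid[:480,:640]
    F=grab_frame(n); d=F["depth"]; P=(np.dstack([(c-F["cx"])/F["fx"]*d,(r-F["cy"])/F["fy"]*d,d])-F["t"])@F["R"]
    S=state(); s=S["tool_pos"]; ex=np.array([np.cos(np.radians(22.8)),np.sin(np.radians(22.8)),0]); ey=np.array([ex[1],-ex[0],0])
    D=P-s; L=np.dstack([D@ex,D@ey,P[...,2]])
    hsv=cv2.cvtColor(F["color"],cv2.COLOR_BGR2HSV)
    w=S["gripper_width"]*.0854/2
    base=(d>0)&(abs(L[...,0])<.02)&(abs(abs(L[...,1])-w-.004)<.01)&(hsv[...,1]<70)&(L[...,2]>s[2]+.01)
    for sg in(-1,1):
        m=base&(L[...,1]*sg>0)&(r>200); Q=np.sort(L[m][:,2]); y=abs(L[m][:,1])
        print(n,sg,len(Q),"lowest z",Q[:3],np.percentile(Q,[3,10]),"inner",np.percentile(y,2))
    print(S["tool_pos"],"w",S["gripper_width"]*8.54,"F",S["contact_force"]); return F
E
python3 - <<'E'
from tips import *
F=tips(); tips("scene")
ball(F,(322,286),rad=40)
delta([.4239,-.2643,-.029])
E
```

```text
wrist -1 7853 lowest z [0.0066 0.0067 0.0072] [0.0374 0.0456] inner 0.024386805160797866
wrist 1 7412 lowest z [0.0062 0.0062 0.0069] [0.037  0.0449] inner 0.02447631091300841
[ 0.4241 -0.2642 -0.0148] w 6.020050069592102 F [-0.7801 -0.2315  0.6444]Traceback (most recent call last):
  File "<stdin>", line 2, in <module>
  File "tips.py", line 12, in tips
    print(n,sg,len(Q),"lowest z",Q[:3],np.percentile(Q,[3,10]),"inner",np.percentile(y,2))
                                       ~~~~~~~~~~~~~^^^^^^^^^^
    return _quantile_unchecked(
        a, q, axis, out, overwrite_input, method, keepdims, weights)
    return _ureduce(a,
                    func=_quantile_ureduce_func,
    ...<5 lines>...
                    overwrite_input=overwrite_input,
                    method=method)
    r = func(a, **kwargs)
    result = _quantile(arr,
                       quantiles=q,
    ...<2 lines>...
                       out=out,
                       weights=wgt)
    slices_having_nans = np.isnan(arr[-1, ...])
                                  ~~~^^^^^^^^^
IndexError: index -1 is out of bounds for axis 0 with size 0
```

jog_arm --moves '[[[6,0,0,0.4,0,0,0],[6,0,0,0.4,0,0,0],[6,0,0,0.4,0,0,0],[6,0,0,0.3,0,0,0],[6,0,0,0,0,0,0],[5,0,0,0,0,0,0],[4.6,0,0,0,0,0,0],[4.3,0,0,0,0,0,0],[3,0,0,0,0,0,0],[3,0,0,0,0,0,0],[3,0,0,0,0,0,0],[3,0,0,0,0,0,0],[3,0,0,0,0,0,0],[3,0,0,0,0,0,0],[3,0,0,0,0,0,0]]]'

```text
time: 7.65
tool_pos: [0.4245, -0.2646, -0.0291]
tool_rot: [0.0, 0.98, 0.197, 0.0]
contact_force: [0.6, 0.5, 4.9]
gripper_width: 0.441
grasp_force: 59.8
```

jog_arm --moves '[[[3,0,0,-0.3,0,0,0],[3,0,0,-0.7,0,0,0],[3,0,0,-1,0,0,0],[3,0,0,-1,0,0,0],[3,0,0,-1,0,0,0],[3,0,0,-1,0,0,0],[3,0,0,-0.5,0,0,0],[3,0,0,0,0,0,0]]]'

```text
time: 8.32
tool_pos: [0.4254, -0.2653, 0.0276]
tool_rot: [0.002, 0.98, 0.197, 0.001]
contact_force: [0.3, 0.3, 0.1]
gripper_width: 0.438
grasp_force: 60.0
```

Run:
```python
from tips import *
F=grab_frame("wrist"); cv2.imwrite("pics/w3.png",cv2.resize(F["color"],(480,360)))
ball(F,(322,300),rad=35,zmin=.05); S=state(); print(S["tool_pos"],S["gripper_width"]*8.54,S["grasp_force"],S["contact_force"])
```

```text
ball 3127 [ 0.4244 -0.2644  0.0841] 0.0004772456088312027 1.0
[ 0.4248 -0.2648  0.0266] 3.7276817138563065 60.00556826591492 [ 0.9672  0.6881 -0.8512]
```

View pics/w3.png

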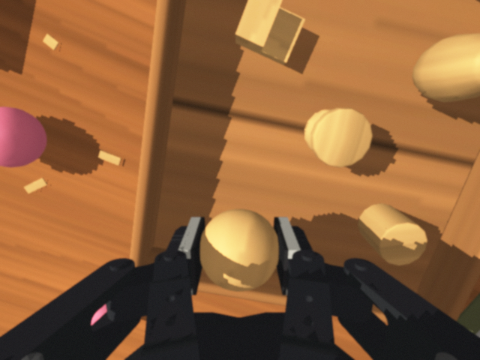

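The wrist view shows the ball gripped at (240,250), centre z 0.084. Ball centre is therefore reported z + 0.057. Next I'll pin down the recess with the top camera.

Run:
```python
from tips import *
for n,uv,hw in(("top",(178,279),16),("scene",(457,269),16)):
    F=grab_frame(n); x0,y0=uv[0]-hw,uv[1]-hw
    c=F["color"][y0:y0+2*hw,x0:x0+2*hw]
    S=8; v=cv2.GaussianBlur(cv2.resize(c,None,fx=S,fy=S,interpolation=cv2.INTER_CUBIC)[...,2],(0,0),4)
    t,_=cv2.threshold(v,0,255,cv2.THRESH_OTSU)
    k,lab,st,ce=cv2.connectedComponentsWithStats((v<t).astype(np.uint8))
    for i in range(1,k):
        if st[i][4]<2000: continue
        cnt,_=cv2.findContours((lab==i).astype(np.uint8),0,2); (ex,ey),ax,an=cv2.fitEllipse(max(cnt,key=len))
        px=np.array([(ex+.5)/S+x0-.5,(ey+.5)/S+y0-.5])
        ray=F["R"].T@np.array([(px[0]-F["cx"])/F["fx"],(px[1]-F["cy"])/F["fy"],1]); C=-F["R"].T@F["t"]
        print(n,px,np.array(ax)/S,"world@.012",C+ray*(.012-C[2])/ray[2],"@.009",C+ray*(.009-C[2])/ray[2])
th=np.radians(22.9); print(np.array([.5033,.2606])-.075*np.array([np.cos(th),np.sin(th)]))
delta([.434,.2315,.05])
```

```text
top [176.7179 279.3291] [18.1267 18.9905] world@.012 [0.4323 0.2349 0.012 ] @.009 [0.4325 0.2356 0.009 ]
scene [460.8334 273.517 ] [16.9111 23.757 ] world@.012 [0.4414 0.244  0.012 ] @.009 [0.4389 0.2436 0.009 ]
[0.4342 0.2314]
t 8.4667 tcp [ 0.4239 -0.2641  0.0251] w 3.7357616012062542 gf 60.00554323196411 F [-0.7411  0.2253 -0.4809] 
shift cm [ 20.0823 -45.3214  -2.4698] turn [-0.0005  0.0003 -0.0012]
```

jog_arm --moves '[[[3,0,0,-2.4,0,0,0],[3,0.63,-1.42,0,0,0,0],[3,1.256,-2.83,0,0,0,0],[3,1.256,-2.83,0,0,0,0],[3,1.256,-2.83,0,0,0,0],[3,1.256,-2.83,0,0,0,0],[3,1.256,-2.83,0,0,0,0],[3,1.256,-2.83,0,0,0,0],[3,1.256,-2.83,0,0,0,0],[3,1.256,-2.83,0,0,0,0],[3,1.256,-2.83,0,0,0,0],[3,1.256,-2.83,0,0,0,0],[3,1.256,-2.83,0,0,0,0],[3,1.256,-2.83,0,0,0,0],[3,1.256,-2.83,0,0,0,0],[3,1.256,-2.83,0,0,0,0],[3,1.256,-2.83,0,0,0,0],[3,0.63,-1.42,0,0,0,0],[3,0,0,0,0,0,0],[3,0,0,0,0,0,0]]]'

```text
time: 10.13
tool_pos: [0.4332, 0.2318, 0.0484]
tool_rot: [0.0, 0.98, 0.198, -0.001]
contact_force: [0.3, -0.1, -0.4]
gripper_width: 0.438
grasp_force: 60.2
```

Run:
```python
from tips import *
F=grab_frame("wrist"); b=ball(F,(322,300),rad=35,zmin=.05)
delta([.434,.232,-.0295])
s=state()["tool_pos"]; print("ball-tcp",b-s)
r,c=np.mgrid[:480,:640];d=F["depth"]; P=(np.dstack([(c-F["cx"])/F["fx"]*d,(r-F["cy"])/F["fy"]*d,d])-F["t"])@F["R"]
m=(P[...,2]>.079)&(P[...,2]<.095)&(r<230); Q=P[m]; print("grip top from wrist",len(Q),Q[:,2].max(),cv2.minAreaRect((Q[:,:2]*1000).astype(np.float32)))
cv2.imwrite("pics/w4.png",cv2.resize(F["color"],(480,360)))
```

```text
ball 3122 [0.4325 0.2326 0.1048] 0.00048496371893957843 1.0
t 10.1833 tcp [0.4334 0.231  0.0484] w 3.7389146537438633 gf 60.18768668174744 F [-0.4552 -0.3599  0.2839] 
shift cm [ 0.1041 -0.0707  7.7942] turn [ 0.0002  0.0016 -0.0002]
ball-tcp [-0.0009  0.0016  0.0564]
grip top from wrist 4628 0.0867353195276313 ((502.468017578125, 261.11749267578125), (39.49356460571289, 16.053190231323242), 23.109962463378906)
```

View pics/w4.png

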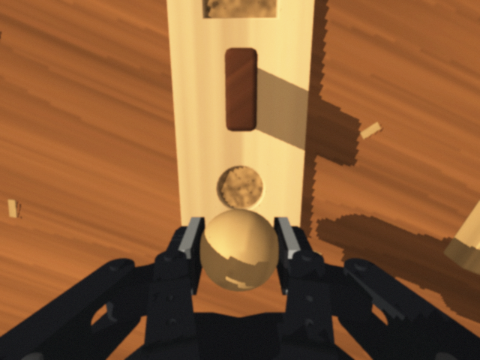

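The wrist view shows the round recess at (241,187), in line with the held ball at (240,250). The grip at (241,90) gives the recess as (0.4334, 0.2319), within 1 mm of the ball. Lowering 7.7 cm and releasing.

jog_arm --moves '[[[3,0.1,0,0.5,0,0,0],[3,0,0,1,0,0,0],[3,0,0,1,0,0,0],[3,0,0,1,0,0,0],[3,0,0,1,0,0,0],[3,0,0,1,0,0,0],[3,0,0,0.8,0,0,0],[3,0,0,0.6,0,0,0],[3,0,0,0.4,0,0,0],[3,0,0,0.3,0,0,0],[3,0,0,0,0,0,0],[3,0,0,0,0,0,0]]]'

```text
time: 11.18
tool_pos: [0.4357, 0.2316, -0.0264]
tool_rot: [-0.0, 0.98, 0.197, 0.0]
contact_force: [0.2, -0.5, 0.1]
gripper_width: 0.439
grasp_force: 60.2
```

Run:
```python
from tips import *
F=grab_frame("wrist"); b=ball(F,(322,300),rad=35,zmin=.015); delta([.434,.232,-.0295])
```

```text
ball 3122 [0.4349 0.2324 0.03  ] 0.0004790134179997998 1.0
t 11.2333 tcp [ 0.4359  0.2317 -0.0261] w 3.743799030850991 gf 60.1885449886322 F [-0.1457  0.0354 -0.0702] 
shift cm [-0.159  -0.1004  0.3369] turn [ 0.     -0.0009 -0.0011]
```

Ball centre is at z 0.030, so it needs 2.5 mm more. Then I'll open gently.

jog_arm --moves '[[[3,-0.1,0,0.15,0,0,0],[3,0,0,0.1,0,0,0],[3,0,0,0,0,0,0],[3.9,0,0,0,0,0,0],[4.2,0,0,0,0,0,0],[4.5,0,0,0,0,0,0],[5,0,0,0,0,0,0],[5.5,0,0,0,0,0,0],[6,0,0,0,0,0,0],[6,0,0,0,0,0,0],[6,0,0,0,0,0,0]]]'

```text
time: 12.15
tool_pos: [0.4345, 0.2311, -0.0291]
tool_rot: [-0.0, 0.98, 0.197, -0.0]
contact_force: [-0.8, -0.4, -0.2]
gripper_width: 0.703
grasp_force: 0.0
```

Run:
```python
from tips import *
F=grab_frame("wrist"); b=ball(F,(322,300),rad=35,zmin=.015); delta([.434,.232,-.0295])
```

```text
ball 3181 [0.4337 0.2319 0.0265] 0.0004859323901390982 0.9993712668972021
t 12.2 tcp [ 0.4345  0.2311 -0.0291] w 5.993047907095529 gf 0.0 F [0.338  0.3592 0.1522] 
shift cm [-0.0101 -0.1024  0.0392] turn [-0.      0.0001 -0.0011]
```

The ball rests in the recess, centre (0.4337, 0.2319, 0.0265). Lifting, then moving over to the grip.

jog_arm --moves '[[[6,0,0,-0.5,0,0,0],[6,0,0,-1,0,0,0],[6,0,0,-1.5,0,0,0],[6,0,0,-1.5,0,0,0],[6,0,0,-1.5,0,0,0],[6,0,0,-1.5,0,0,0],[6,0,0,-1,0,0,0],[6,0.8,0,-0.5,0,0,0],[6,1.5,0,0,0,0,0],[6,1.5,0,0,0,0,0],[6,1.5,0,0,0,0,0],[6,1.5,0,0,0,0,0],[6,0.7,0,0,0,0,0],[6,0,0,0,0,0,0],[6,0,0,0,0,0,0]]]'

```text
time: 13.45
tool_pos: [0.5034, 0.26, 0.0605]
tool_rot: [0.0, 0.98, 0.197, -0.001]
contact_force: [-0.8, -0.6, -0.3]
gripper_width: 0.701
grasp_force: 0.0
```

Run:
```python
from tips import *
F=tips()
r,c=np.mgrid[:480,:640];d=F["depth"]; P=(np.dstack([(c-F["cx"])/F["fx"]*d,(r-F["cy"])/F["fy"]*d,d])-F["t"])@F["R"]
m=(P[...,2]>.078)&(P[...,2]<.092)&(abs(P[...,0]-.503)<.04)&(abs(P[...,1]-.26)<.04)
hsv=cv2.cvtColor(F["color"],cv2.COLOR_BGR2HSV); m&=hsv[...,1]>90
Q=P[m]; print(len(Q),Q[:,2].max(),cv2.minAreaRect((Q[:,:2]*1000).astype(np.float32)))
delta([.503,.2608,.007])
cv2.imwrite("pics/w5.png",cv2.resize(F["color"],(480,360)))
```

```text
wrist -1 7625 lowest z [0.1082 0.1082 0.1082] [0.1139 0.122 ] inner 0.024261497557784582
wrist 1 7362 lowest z [0.1074 0.1076 0.1076] [0.1132 0.121 ] inner 0.024347388583486826
[0.5031 0.2598 0.0604] w 5.994236890750843 F [ 0.314  -0.6729 -0.0016]
2783 0.08712478173898741 ((502.8765563964844, 261.2485046386719), (39.913856506347656, 16.00653076171875), 23.054832458496094)
t 13.5 tcp [0.5031 0.2598 0.0604] w 5.994236890750843 gf 0.0 F [ 0.314  -0.6729 -0.0016] 
shift cm [ 0.0375 -0.0901  5.3448] turn [-0.0001  0.0013 -0.0011]
```

View pics/w5.png

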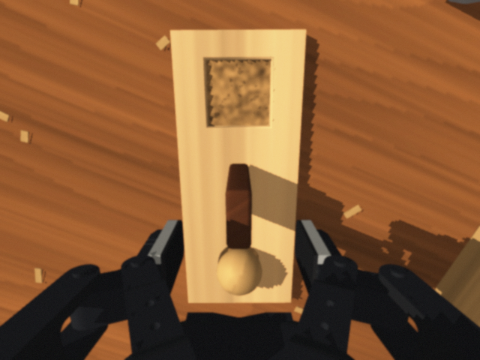

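The wrist view shows the ball at (239,270) in its recess and the grip at (239,205) centred between the fingers. Going down 5.2 cm and closing.

jog_arm --moves '[[[6,0,-0.1,0.5,0,0,0],[6,0,0,1,0,0,0],[6,0,0,1,0,0,0],[6,0,0,1,0,0,0],[6,0,0,0.9,0,0,0],[6,0,0,0.5,0,0,0],[6,0,0,0.3,0,0,0],[6,0,0,0,0,0,0],[5,0,0,0,0,0,0],[4,0,0,0,0,0,0],[3,0,0,0,0,0,0],[2.4,0,0,0,0,0,0],[2,0,0,0,0,0,0],[1.8,0,0,0,0,0,0],[1.7,0,0,0,0,0,0],[0.8,0,0,0,0,0,0],[0.8,0,0,0,0,0,0],[0.8,0,0,0,0,0,0],[0.8,0,0,0,0,0,0],[0.8,0,0,0,0,0,0]]]'

```text
time: 15.17
tool_pos: [0.5036, 0.261, 0.0092]
tool_rot: [0.0, 0.98, 0.197, 0.0]
contact_force: [-0.2, -1.3, 2.2]
gripper_width: 0.181
grasp_force: 59.1
```

Run:
```python
from tips import *
F=tips(); ball(F,(319,390),rad=45,zmin=.015); delta([.503,.2608,.1])
```

```text
wrist -1 11726 lowest z [0.0529 0.053  0.0531] [0.0663 0.0856] inner 0.0024527282699337103
wrist 1 11302 lowest z [0.0527 0.0528 0.0528] [0.0652 0.085 ] inner 0.002393522442737461
[0.5036 0.2609 0.0092] w 1.5271786709288329 F [ 0.5387 -1.794   3.1453]
ball 1056 [0.4622 0.2459 0.0433] 0.019565773790713756 0.30303030303030304
t 15.2167 tcp [0.5036 0.2609 0.0092] w 1.5271786709288329 gf 59.073665142059326 F [ 0.5387 -1.794   3.1453] 
shift cm [-0.0579 -0.0083 -9.0784] turn [ 0.0003 -0.0005 -0.0011]
```

Held at 59 N. Lifting gently, then measuring the plank.

jog_arm --moves '[[[0.8,0,0,-0.1,0,0,0],[0.8,0,0,-0.2,0,0,0],[0.8,0,0,-0.4,0,0,0],[0.8,0,0,-0.6,0,0,0],[0.8,0,0,-0.8,0,0,0],[0.8,0,0,-1,0,0,0],[0.8,0,0,-1,0,0,0],[0.8,0,0,-1,0,0,0],[0.8,0,0,-1,0,0,0],[0.8,0,0,-1,0,0,0],[0.8,0,0,-1,0,0,0],[0.8,0,0,-1,0,0,0],[0.8,0,0,-1,0,0,0],[0.8,0,0,-1,0,0,0],[0.8,0,0,-1,0,0,0],[0.8,0,0,-0.8,0,0,0],[0.8,0,0,-0.6,0,0,0],[0.8,0,0,-0.4,0,0,0],[0.8,0,0,-0.2,0,0,0],[0.8,0,0,0,0,0,0]]]'

```text
time: 16.88
tool_pos: [0.5034, 0.2611, 0.1502]
tool_rot: [-0.0, 0.98, 0.197, 0.0]
contact_force: [0.5, -0.2, -2.9]
gripper_width: 0.175
grasp_force: 58.4
```

```bash
cat > chk.py <<'E'
from tips import *
r,c=np.mgrid[:480,:640]
def cloud(n):
    F=grab_frame(n);d=F["depth"]; return F,(np.dstack([(c-F["cx"])/F["fx"]*d,(r-F["cy"])/F["fy"]*d,d])-F["t"])@F["R"]
def tray(ctr,dz):
    F,P=cloud("wrist"); h=cv2.cvtColor(F["color"],cv2.COLOR_BGR2HSV)
    D=P-np.array([*ctr,dz]); ex=np.array([np.cos(.4),np.sin(.4),0]); ey=np.array([-ex[1],ex[0],0])
    a,b=D@ex,D@ey
    m=(abs(a)<.11)&(a>.03)&(abs(b)<.047)&(abs(D[...,2]-.012)<.012)&~((abs(a-.075)<.032)&(abs(b)<.032))
    Q=P[m]; A=np.c_[Q[:,:2]-ctr,np.ones(len(Q))]; k=np.linalg.lstsq(A,Q[:,2],rcond=None)[0]
    print("board top z",k[2],"slopes deg",np.degrees(k[:2]),len(Q))
    m=(F["depth"]>0)&(np.hypot(a+.075,b)<.03)&(D[...,2]>.022)&(h[...,1]>60)&(h[...,2]>70)
    Q=P[m]; print("ball pts",len(Q),"top",Q[:,2].max() if len(Q) else None)
    if len(Q)>50:
        s=least_squares(lambda q:np.linalg.norm(Q-q,axis=1)-.02,np.median(Q,0)-[0,0,.01],loss="soft_l1",f_scale=.001)
        e=s.x-np.array([*ctr,dz]); print("ball in tray coords: along",e@ex,"across",e@ey,"z",e[2],np.mean(abs(s.fun)<.002))
    return F
E
python3 - <<'E'
from chk import *
for n in("top","scene"):
    F,P=cloud(n); X,Y,Z=P[...,0],P[...,1],P[...,2]
    m=((X>.40)&(X<.68)&(abs(Y+.01)<.12)&(Z>.02)&(Z<.038)).astype(np.uint8)
    m=cv2.morphologyEx(m,cv2.MORPH_OPEN,np.ones((3,3)))
    k,l,st,_=cv2.connectedComponentsWithStats(m); i=1+np.argmax(st[1:,4]); print(n,cv2.minAreaRect((P[l==i][:,:2]*1000).astype(np.float32)))
s=state()["tool_pos"]; tray(s[:2],s[2]-.0092); delta([.52,-.012,.15])
E
```

```text
top ((525.9479370117188, -14.000404357910156), (159.72909545898438, 98.28462982177734), 0.7476910352706909)
scene ((526.1923217773438, -13.447883605957031), (164.49256896972656, 101.67620849609375), 1.1372183561325073)
board top z 0.1516429028169468 slopes deg [-0.0552 -0.0157] 16532
ball pts 933 top 0.18318954608540003
ball in tray coords: along -0.07572257478011893 across 0.0006685622046949195 z 0.026700339524728334 0.9967845659163987
t 17.0333 tcp [0.5029 0.2608 0.1491] w 1.5144708393003061 gf 58.39711368083954 F [-0.1501  0.3544 -3.6239] 
shift cm [-8.9631 25.8262 -0.0752] turn [-0.0001  0.0013 -0.0012]
```

Board is level and the ball is seated. The plank centre is (0.526, -0.014). Carrying smoothly.

jog_arm --moves '[[[0.8,-0.06,0.185,0,0,0,0],[0.8,-0.15,0.46,0,0,0,0],[0.8,-0.3,0.92,0,0,0,0],[0.8,-0.45,1.39,0,0,0,0],[0.8,-0.6,1.85,0,0,0,0],[0.8,-0.6,1.85,0,0,0,0],[0.8,-0.6,1.85,0,0,0,0],[0.8,-0.6,1.85,0,0,0,0],[0.8,-0.6,1.85,0,0,0,0],[0.8,-0.6,1.85,0,0,0,0],[0.8,-0.6,1.85,0,0,0,0],[0.8,-0.6,1.85,0,0,0,0],[0.8,-0.6,1.85,0,0,0,0],[0.8,-0.6,1.85,0,0,0,0],[0.8,-0.6,1.85,0,0,0,0],[0.8,-0.45,1.39,0,0,0,0],[0.8,-0.3,0.92,0,0,0,0],[0.8,-0.15,0.46,0,0,0,0],[0.8,-0.06,0.185,0,0,0,0],[0.8,0,0,0,0,0,0]]]'

```text
time: 18.7
tool_pos: [0.5261, -0.0142, 0.1498]
tool_rot: [-0.0, 0.98, 0.197, -0.0]
contact_force: [0.4, 0.2, -2.4]
gripper_width: 0.179
grasp_force: 58.6
```

jog_arm --moves '[[[0.8,0,0,0,0,0,0],[0.8,0,0,0,0,0,0],[0.8,0,0,0,0,0,0],[0.8,0,0,0,0,0,0],[0.8,0,0,0,0,0,0],[0.8,0,0,0,0,0,0]]]'

```text
time: 19.2
tool_pos: [0.5262, -0.0139, 0.1499]
tool_rot: [-0.0, 0.98, 0.197, 0.0]
contact_force: [0.3, -0.3, -3.2]
gripper_width: 0.187
grasp_force: 58.6
```

Run:
```python
from chk import *
s=state()["tool_pos"]; tray(s[:2],s[2]-.0092); delta([.526,-.014,.15])
cv2.imwrite("pics/end.png",grab_frame("scene")["color"])
```

```text
board top z 0.15222509807599283 slopes deg [-0.0069  0.0012] 16590
ball pts 844 top 0.18348674182758484
ball in tray coords: along -0.07542822224410896 across -0.003096616158269803 z 0.026774513665836636 1.0
t 19.25 tcp [ 0.5262 -0.0139  0.1499] w 1.4849153087446196 gf 58.646289110183716 F [-0.0034 -0.8614 -2.7503] 
shift cm [-0.0208 -0.003  -0.009 ] turn [-0.     -0.     -0.0008]
```

View pics/end.png

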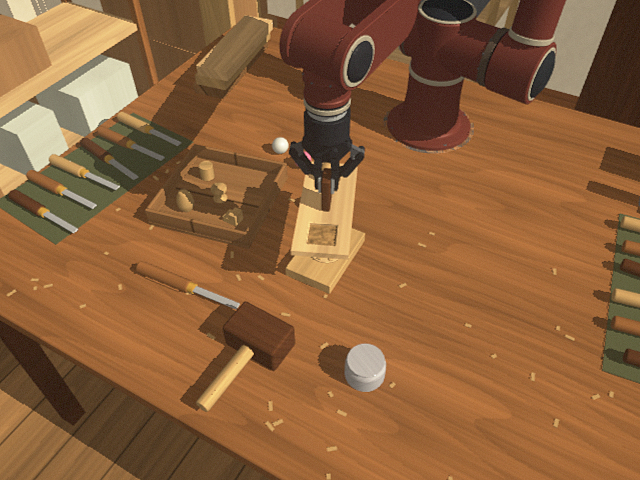

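The scene view shows the tray held level above the plank, around (328,210). The other parts are still in the crate, and the mallet, gouge and tin are where they were. The wrist depth gives the ball in its recess and the underside at about 0.14 m. Handing in.

```bash
python3 -c "
from plant import *
print(job_done())"
```

```text
the job is handed in; nothing more can be done
None
```

The ball is loose in the tray's round recess, and the tray is held by its grip, level and still, over the middle of the plank with its underside about 14 cm up; handed in at about 19 s, after one first grasp that closed above the ball without moving it (the tips sat about 44 mm higher than the reported TCP).

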